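Find the blind hole in the board jig and seat the locating pin

ROBOT

A 6-joint arm with a two-finger parallel gripper is mounted at the origin on the work surface. World frame = base frame: x ahead of the robot, y to its left, z up, the work surface at z = 0. Lengths are in m, angles in rad, forces in N, time in s.
With the tool pointing down it reaches from about 0.35 to 0.975 m from the base axis. Payload 7.1 kg.
Tool frame: the origin (TCP) lies midway between the tips of the shut fingers; the grasp point (between the pads) lies 19 mm behind it; z points along the fingers, x is the direction in which the jaws open and shut, and the axes are right-handed (so a half turn about z gives the same grasp; the last joint's range is limited). The gripper opens to 88 mm and grips with 3 to 60 N. Pads are 20 mm wide; open, the fingers measure 115 mm over their backs; the gripper's body (75 mm by 178 mm) begins 61 mm behind the grasp point.
Start: joints at [-1.167, 0.423, 1.63, -0, 1.089, -0.019], TCP at [0.256, -0.57, 0.223] pointing down, gripper open.
Joint ranges: [-3, 3], [-0.9, 2.11], [0.09, 2.58], [-1.31, 4.45], [0.11, 2.69], [-2.54, 2.54]. Speed limits (rad/s): [2.39, 2.39, 3.01, 3.14, 3.14, 3.14].

INTERFACE

Orientations are given as a unit quaternion [w, x, y, z].
In Python, from station import move_pose, movel, movej, command_gripper, wait, inverse_kinematics, read_camera, camera_info, MotionError, job_done, get_time, get_joint_pos, get_qvel, get_effort, get_tcp_pos, get_ee_rot, get_ft_force, get_ft_torque, get_grip_width gives the robot as it stands. Calls block until the motion is done:
- move_pose(position, orientation): joint-space move of the TCP to a pose.
- movel(position, frame=None, v=0.15, until_force=None): straight line of the TCP; frame=None keeps the orientation; v is the mean speed in m/s. With until_force (N) it stops when the force on the tool has changed by that much, and returns True; else False.
- movej(angles): joint-space move.
- command_gripper(opening): opening from 0.0 (shut) to 1.0 (fully open); the grip force is fixed at half the most; returns when the fingers have stopped.
- wait(seconds).
- inverse_kinematics(position, orientation): joint angles nearest the present ones, or None.
- read_camera(name): name is "scene" or "top"; returns the picture (420x560x3 uint8, red, green, blue); there is no depth.
- camera_info(name): a dict with "intrinsics" (3x3 intrinsics, pixels), "dist" ([k1, k2, p1, p2, k3] as OpenCV has them; the pictures are not rectified), "T" (4x4, takes a point from camera to world coordinates). Camera axes: x right, y up, looking along -z (the intrinsics and any distortion apply to the point x, -y, -z); pixel columns grow to the right and rows downward; lengths in m; the calibration is good to about 2 mm. A picture is of the moment at which its call begins. camera_info takes no time and is no camera call.
A pose or a line that the arm cannot do raises MotionError and nothing moves.
- job_done(): hands the job in, once; it reports no verdict.
Readings, each from a call of its own:
- get_time(): time.
- get_joint_pos(): joint angles.
- get_qvel(): joint speeds.
- get_effort(): joint torques, N m.
- get_tcp_pos(): TCP position.
- get_ee_rot(): TCP orientation.
- get_ft_force(): force on the tool from outside, world axes, zero at the start.
- get_ft_torque(): the same for the moment, N m.
- get_grip_width(): opening from 0.0 (shut) to 1.0 (fully open).
Only numpy, scipy, OpenCV 4.12 (cv2) and the standard library are available. Lean on these libraries where they do the work, as an engineer would, in place of code of your own. Each camera call takes 0.05 s, during which the arm holds its last target.

TASK

Take the red-gripped locating pin out of the wooden rack and fit it upright into the blind hole in the floor of the blue board jig's groove, fully home with its collar flush on the plate, then let go of it. The hole cannot be seen, because a flush black plug covers it, so feel for it by sliding the pin's tip gently along the groove until it drops. Never press or push the pin hard on the jig (stay well under 20 N), and do not disturb the other pins or the things lying around.

Things in the scene. Friction and masses are not known exactly. Their poses are not given: they have to be found in the camera images.
- red_pin: Locating pin with a red grip, 70 mm tall, about 60 g, upright in one of the rack's three holes (which one varies). Origin: centre of the tip's underside, z up the pin. Steel nose: cone, 5 mm diameter at z=0 to 10 mm at z=6; shank 10 mm diameter to z=20; steel collar 24 mm diameter, z=20 to 24; red grip 18 mm diameter, z=24 to 70. In the rack the collar rests on its top (origin 10 mm above the table)
- red_pin_grip (a point): Point on the red pin's axis in the middle of its red grip, 52 mm above the tip: a good height to hold it
- yellow_pin: steel pin standing in the rack, the same shape and size as the red one but with a yellow grip; to be left in the rack. Origin and axes as for the red pin
- black_pin: steel pin standing in the rack, the same shape and size as the red one but with a black grip; to be left in the rack. Origin and axes as for the red pin
- rack: Fixed light wooden block, 50 mm (x) by 160 mm (y) by 30 mm high, with three 12 mm holes 24 mm deep in its top at y = -50, 0 and +50 mm, in which the pins stand. Origin: centre of the underside
- jig: Fixed blue metal board jig, 120 mm (x) by 258 mm (y). Origin: centre of the underside, on the table; z up. Flat blue covers (tops at z=49 mm) close both ends; between them, from y=-50 to +50 mm and x=-30 to +30 mm, the jig's plate is open: two light aluminium lands (tops at z=45 mm) and between them a black-floored groove along the jig's y axis
- groove_mid (a point): Middle of the groove's floor, 41 mm above the table. Groove: centred on the jig's x=0, 12 mm wide, 4 mm deep. In its floor, at x=0 and an unknown y from -35 to +35 mm, is the blind hole: 11 mm diameter, 18 mm deep below the floor, closed by a flush spring plug of the same black that yields to less than 0.5 N and sinks before the pin; the seated pin stays by its own weight
- plate_top (a point): Middle of the plate, at the height of the lands' tops, 45 mm above the table. Lands and groove floor are one plate on springs: it yields straight down from about 1.5 N on, 1.2 N per mm, 8 mm at most (11 N), then is rigid; sideways it never yields. Pin fully home: collar on the lands, tip 20 mm below this point's height (25 mm above the table)
- cup: Loose aluminium cup, 72 mm diameter at the rim, 95 mm tall, to be left alone. Origin: centre of its underside
- driver: Loose screwdriver with an orange handle lying on the table, to be left alone. Origin: on its underside, x towards the tip
- board: Loose green circuit board, 70 by 100 mm, up to 17 mm tall, lying on the table, to be left alone. Origin: centre of its underside
- tape: Loose blue ring (tape core), 90 mm outer diameter, 18 mm tall, to be left alone. Origin: centre of its underside
- meter: Loose yellow hand meter, 150 by 80 by 35 mm, lying on the table, to be left alone. Origin: centre of its underside
Things that resemble listed ones, but are neither listed nor needed, are in the scene too. Several things have the shape of the rack; the one meant has the colours described above.

How it is judged:
On the way, in this order (a step that is already met when the one before it is completed fails the run):
1. the red pin is lifted clear of the rack (z of red_pin in the frame of rack above 0.035 m and contact force between red_pin and the fingers above 1 N), for 0.2 s.
2. the red pin's tip is in the jig's groove, 2 mm or more below the tops of the lands (x of red_pin in the frame of jig between -0.006 and 0.006 m and y of red_pin in the frame of jig between -0.05 and 0.05 m and z of red_pin in the frame of jig below 0.043 m).
At the end, for the whole second after the job is handed in: The red pin stands upright (within 0.12 rad) in the hole in the groove, its collar flush on the plate (within 1.8 mm), released and at rest (x of red_pin in the frame of jig between -0.006 and 0.006 m and y of red_pin in the frame of jig between -0.05 and 0.05 m and z of red_pin in the frame of jig between 0.022 and 0.0268 m and angle between red_pin's own z axis and vertical below 0.12 rad and linear speed of red_pin below 0.02 m/s); the robot touches nothing.
It fails at once if the red pin and the jig press on each other with more than 20 N (contact force between red_pin and jig above 20 N).
It fails at once if another pin is moved more than 15 mm (distance of any of yellow_pin, black_pin from where it was at the start of the episode above 0.015 m).
It fails at once if a loose thing lying around is moved more than 20 mm (distance of any of cup, driver, board, tape, meter from where it was at the start of the episode above 0.02 m).
It also fails if it takes over 72 s, if anything falls off the work surface, if the arm or the gripper's body presses on something with over 40 N, if the wrist force passes 120 N, or if a joint passes its speed limit or range.

## Working session

There is one attempt and no reset: what is moved stays moved. The work goes in short steps, each a Python script; the robot and the scene stay as the last script left them, time stands still between calls to the robot, and variables do not carry over. Pictures are saved under pics/ and viewed, and the job is handed in when it is done.

```bash
ls; mkdir -p pics; python3 - <<'E'
from station import *
import cv2
for n in("scene","top"):
    im=read_camera(n); cv2.imwrite(f"pics/{n}0.png",im[:,:,::-1]); c=camera_info(n); print(n,c)
print(get_time(),get_ee_rot(),get_ft_force())
E
```

```text
pics
scene {'intrinsics': array([[411.10871136,   0.        , 278.73013239],
       [  0.        , 411.10871136, 208.96414242],
       [  0.        ,   0.        ,   1.        ]]), 'dist': array([-0.03781187,  0.        ,  0.        ,  0.        ,  0.        ]), 'T': array([[-0.88566456, -0.3451637 ,  0.31058059,  0.87765889],
       [ 0.4642622 , -0.64722718,  0.60461359,  0.57003134],
       [-0.00767447,  0.67967566,  0.73347263,  0.78037927],
       [ 0.        ,  0.        ,  0.        ,  1.        ]])}
top {'intrinsics': array([[509.16559815,   0.        , 274.44843186],
       [  0.        , 509.16559815, 216.92640483],
       [  0.        ,   0.        ,   1.        ]]), 'dist': array([-0.06221495,  0.        ,  0.        ,  0.        ,  0.        ]), 'T': array([[ 1.13341617e-02,  9.95914116e-01, -8.95913486e-02,
         4.52207368e-01],
       [-9.99799493e-01,  1.27661903e-02,  1.54271598e-02,
         7.52345716e-04],
       [ 1.65078665e-02,  8.93985310e-02,  9.95859123e-01,
         1.32362028e+00],
       [ 0.00000000e+00,  0.00000000e+00,  0.00000000e+00,
         1.00000000e+00]])}
0.1 [-3.68938140e-04  8.39732389e-01 -5.43000052e-01 -5.68427475e-04] [-0.41097291 -0.18694108 -0.41536933]
```

View pics/scene0.png

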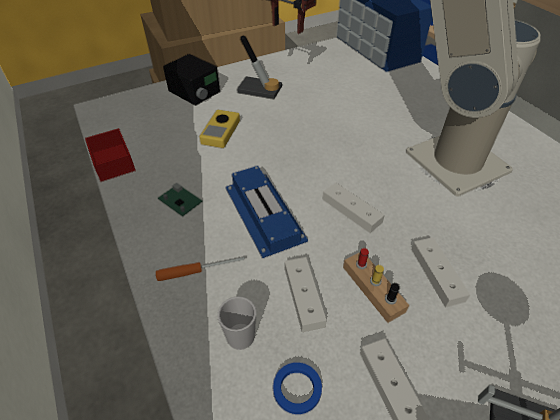

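View pics/top0.png

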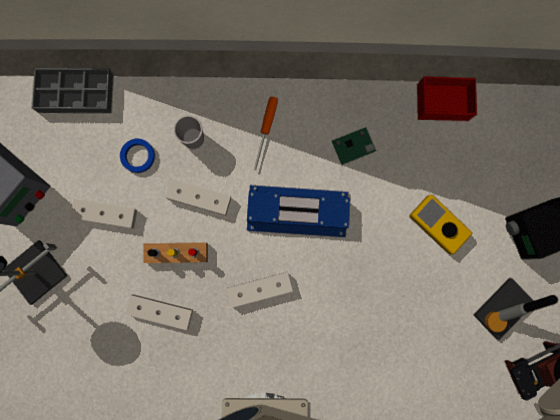

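The overhead view shows the wooden rack at about (176,252), with the red pin in its right-hand hole at (192,252). The jig is at (299,210) with its groove running along columns. Next I'll measure these positions.

```bash
cat > h.py <<'E'
import numpy as np, cv2
from station import *
def ray(n,uv):
    c=camera_info(n); T=c["T"]
    p=cv2.undistortPoints(np.array(uv,float).reshape(-1,1,2),c["intrinsics"],c["dist"]).reshape(-1,2)
    d=np.c_[p[:,0],-p[:,1],-np.ones(len(p))]@T[:3,:3].T
    return T[:3,3],d
def onz(n,uv,z):
    o,d=ray(n,uv); return o+d*((z-o[2])/d[:,2])[:,None]
def tri(uvs):
    A=0;b=0
    for n,uv in uvs.items():
        o,d=ray(n,[uv]); d=d[0]/np.linalg.norm(d[0]); M=np.eye(3)-np.outer(d,d); A=A+M; b=b+M@o
    x=np.linalg.solve(A,b)
    for n,uv in uvs.items():
        o,d=ray(n,[uv]); d=d[0]/np.linalg.norm(d[0]); print(' gap',n,np.linalg.norm((np.eye(3)-np.outer(d,d))@(x-o)))
    return x
E
cat > m.py <<'E'
from h import *
import sys
t=cv2.imread("pics/top0.png"); s=cv2.imread("pics/scene0.png")
def comps(im,m,box,amin=8):
    x0,y0,x1,y1=box; k=np.zeros(m.shape,np.uint8); k[y0:y1,x0:x1]=1
    n,l,st,ce=cv2.connectedComponentsWithStats((m.astype(np.uint8)*k))
    return [(st[i],ce[i],l==i) for i in range(1,n) if st[i][4]>=amin]
ht=cv2.cvtColor(t,cv2.COLOR_BGR2HSV); hs=cv2.cvtColor(s,cv2.COLOR_BGR2HSV)
def red(h): return ((h[...,0]<6)|(h[...,0]>174))&(h[...,1]>150)&(h[...,2]>70)
print("red top",[(a,b) for a,b,_ in comps(t,red(ht),(130,230,220,275),4)])
print("red scene",[(a,b) for a,b,_ in comps(s,red(hs),(330,230,420,320),4)])
white=(ht[...,1]<60)&(ht[...,2]>150)
for a,b,m in comps(t,white,(265,188,335,232),50):
    print("land top",a,b,onz("top",[b],.045)); print(cv2.minAreaRect(np.argwhere(m)[:,::-1].astype(np.float32)))
blue=(ht[...,0]>100)&(ht[...,0]<125)&(ht[...,1]>120)
for a,b,m in comps(t,blue,(235,175,365,245),300):
    print("blue",a,b); r=cv2.minAreaRect(np.argwhere(m)[:,::-1].astype(np.float32));print(r); print(onz("top",cv2.boxPoints(r),.045))
wood=(ht[...,0]>5)&(ht[...,0]<20)&(ht[...,1]>110)&(ht[...,2]>90)
for a,b,m in comps(t,wood,(130,230,220,275),100):
    r=cv2.minAreaRect(np.argwhere(m)[:,::-1].astype(np.float32));print("wood",a,r); print(onz("top",cv2.boxPoints(r),.03))
cv2.imwrite("pics/c1.png",cv2.resize(t[185:235,240:360],None,fx=6,fy=6,interpolation=0))
cv2.imwrite("pics/c2.png",cv2.resize(t[235:270,135:220],None,fx=8,fy=8,interpolation=0))
cv2.imwrite("pics/c3.png",cv2.resize(s[240:325,335:415],None,fx=7,fy=7,interpolation=0))
cv2.imwrite("pics/c4.png",cv2.resize(s[160:260,220:320],None,fx=6,fy=6,interpolation=0))
E
python3 m.py
```

```text
red top [(array([188, 249,   7,   7,  40], dtype=int32), array([191.425, 251.825]))]
red scene [(array([359, 248,  10,  19, 122], dtype=int32), array([362.98360656, 257.12295082]))]
land top [300 199  19   9  61] [311.60655738 202.93442623] [[ 0.60400976 -0.11273842  0.045     ]]
((309.14605712890625, 202.80975341796875), (17.82709312438965, 7.583166122436523), 3.814074993133545)
land top [302 213  16   9  52] [312.61538462 216.59615385] [[ 0.56931027 -0.11545377  0.045     ]]
((309.4918212890625, 217.09017944335938), (15.662683486938477, 7.514466762542725), 5.19442892074585)
blue [ 247  186  103   51 3400] [297.66352941 211.36852941]
((298.1084289550781, 210.87391662597656), (101.57450866699219, 44.833805084228516), 3.814074993133545)
[[ 0.5336651   0.05224746  0.045     ]
 [ 0.64732715  0.04656216  0.045     ]
 [ 0.63364271 -0.21117073  0.045     ]
 [ 0.51972341 -0.20336623  0.045     ]]
wood [144 243  62  20 858] ((174.5, 252.5), (19.0, 61.0), 90.0)
[[0.49785972 0.31127042 0.03      ]
 [0.49991222 0.15617322 0.03      ]
 [0.45186581 0.15510021 0.03      ]
 [0.4497726  0.30973224 0.03      ]]
```

View pics/c1.png

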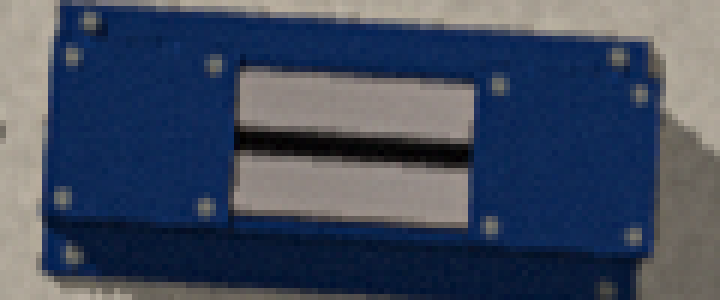

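View pics/c2.png

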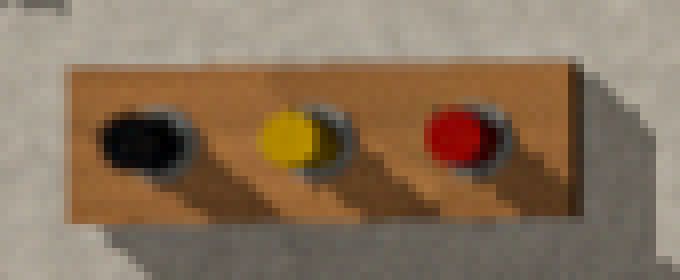

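View pics/c3.png

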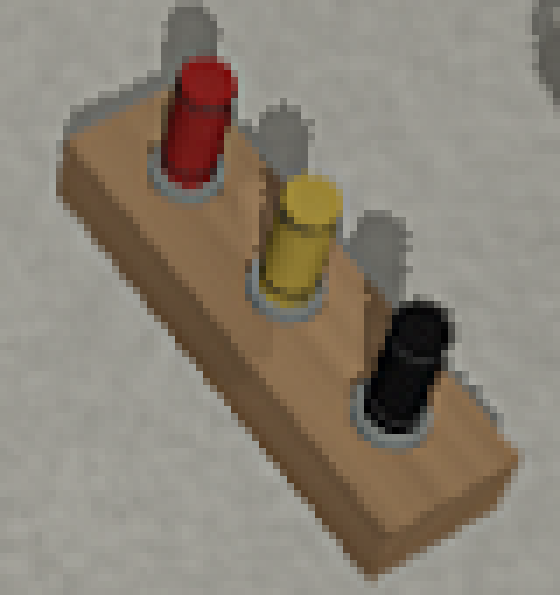

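View pics/c4.png

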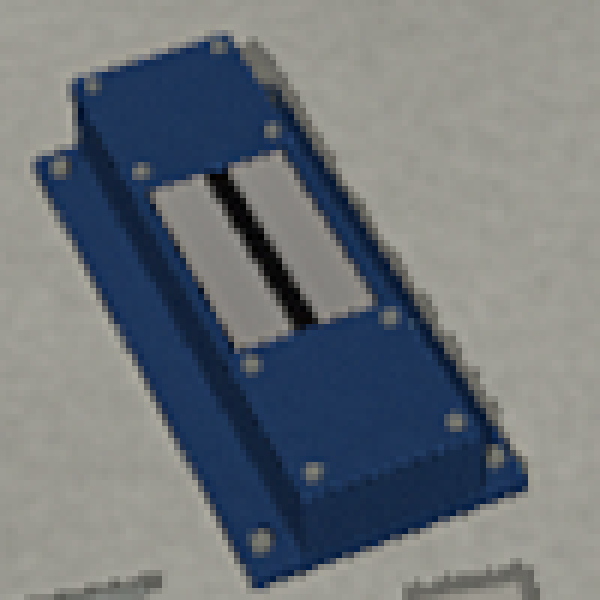

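```bash
cat > m2.py <<'E'
from h import *
P=lambda n,uv,z: onz(n,uv,z)
top=np.array([192.0,251.75]); sc=np.array([364.2,251.4])
print("red top plane", P("top",[top],.08),P("scene",[sc],.08), tri({"top":top,"scene":sc}))
c1=np.array([(237,66),(476,82),(469,229),(231,213)])/6+[240,185]-.5
c4=np.array([(283,150),(375,305),(237,350),(150,188)])/6+[220,160]-.5
for n,c in(("top",c1),("scene",c4)):
    q=P(n,c,.045); print(n,q[:,:2].round(4).tolist(),q.mean(0).round(4)); 
t=cv2.imread("pics/top0.png",0).astype(float)
pts=[]
for u in range(283,315):
    col=t[204:215,u]; v=np.arange(204,215); w=np.clip(120-col,0,None); pts.append((u,(w*v).sum()/w.sum()))
pts=np.array(pts); 
for z in(.045,.041):
    q=P("top",pts,z); f=np.polyfit(q[:,1],q[:,0],1); print("groove top",z,f,"res",np.std(q[:,0]-np.polyval(f,q[:,1])),q[[0,-1]])
s=cv2.imread("pics/scene0.png",0).astype(float)
pts=[]
for r in range(192,212):
    uc=np.interp(r,[188,214],[255.5,270.5]); us=np.arange(int(uc)-5,int(uc)+7); w=np.clip(110-s[r,us],0,None); pts.append(((w*us).sum()/w.sum(),r))
for z in(.045,.041):
    q=P("scene",pts,z); f=np.polyfit(q[:,1],q[:,0],1); print("groove scene",z,f,"res",np.std(q[:,0]-np.polyval(f,q[:,1])),q[[0,-1]])
# rack from top
c2=np.array([(66,68),(572,64),(576,215),(66,222)])/8+[135,235]-.5
q=P("top",c2,.03);print("rack",q.round(4).tolist(),q.mean(0))
# collar centres at z .034
E
python3 m2.py
```

```text
gap top 0.0009956057401853506
 gap scene 0.000995605740185443
red top plane [[0.47635377 0.18136311 0.08      ]] [[0.47816113 0.18656704 0.08      ]] [0.4757103  0.18284581 0.07429974]
top [[0.6218, -0.03], [0.6164, -0.131], [0.5541, -0.1283], [0.5596, -0.0281]] [ 0.588  -0.0793  0.045 ]
scene [[0.5538, -0.1271], [0.5614, -0.0284], [0.6214, -0.0327], [0.614, -0.1329]] [ 0.5876 -0.0803  0.045 ]
groove top 0.045 [0.056223   0.59224031] res 0.0001585714037244699 [[ 0.58986017 -0.04040743  0.045     ]
 [ 0.58542768 -0.11888904  0.045     ]]
groove top 0.041 [0.056223   0.59267851] res 0.0001590674740780049 [[ 0.5902908  -0.04053619  0.041     ]
 [ 0.58584444 -0.11926333  0.041     ]]
groove scene 0.045 [0.05344725 0.59238501] res 0.00016708354293905404 [[ 0.58643274 -0.11341751  0.045     ]
 [ 0.59006509 -0.04120508  0.045     ]]
groove scene 0.041 [0.05344725 0.59099902] res 0.0001679923721698065 [[ 0.58484865 -0.11713504  0.041     ]
 [ 0.58850076 -0.04452982  0.041     ]]
rack [[0.4978, 0.3145, 0.03], [0.5012, 0.1537, 0.03], [0.4535, 0.1513, 0.03], [0.4491, 0.3129, 0.03]] [0.47540409 0.23308822 0.03      ]
```

```bash
cat >> h.py <<'E'
def Q(a): return np.array([0,np.cos(a/2),np.sin(a/2),0])
RED=np.array([.4764,.1825]); RY=.024
JIG=np.array([.5878,-.0798]); JY=-.055
def jig(x,y): 
    c,s=np.cos(JY),np.sin(JY); return JIG+[c*x-s*y,s*x+c*y]
E
python3 - <<'E'
from h import *
for p in([*RED,.2],[*RED,.043],[*jig(0,40),.2] if 0 else [*jig(0,-.04),.15],[*jig(0,.04),.056]):
    print(inverse_kinematics(p,Q(JY)))
t0=get_time()
move_pose([*RED,.2],Q(RY)); print(get_time(),get_tcp_pos(),get_joint_pos())
cv2.imwrite("pics/s1.png",read_camera("scene")[:,:,::-1])
movel([*RED,.1],v=.15); 
cv2.imwrite("pics/s2.png",read_camera("scene")[:,:,::-1])
print(get_time(),get_tcp_pos(),get_ft_force())
E
```

```text
[ 3.42508748e-01  2.85625606e-01  1.90010012e+00 -4.44089210e-16
  9.55866924e-01  3.97508748e-01]
[ 3.42508748e-01  5.47482046e-01  1.97811564e+00 -4.44089210e-16
  6.15994971e-01  3.97508748e-01]
[-2.21603020e-01  4.74022006e-01  1.74270468e+00 -4.44089210e-16
  9.24865969e-01 -1.66603020e-01]
[-8.75827748e-02  6.05595222e-01  1.79368622e+00 -4.44089210e-16
  7.42311209e-01 -3.25827748e-02]
2.8667 [0.47672209 0.18195486 0.2000099 ] [ 3.41365742e-01  2.85715631e-01  1.89994128e+00 -1.52453069e-04
  9.55823281e-01  3.18456397e-01]
3.7833 [0.47713971 0.18270713 0.10082621] [ 0.18552221 -0.55971716 -0.08362449]
```

View pics/s2.png

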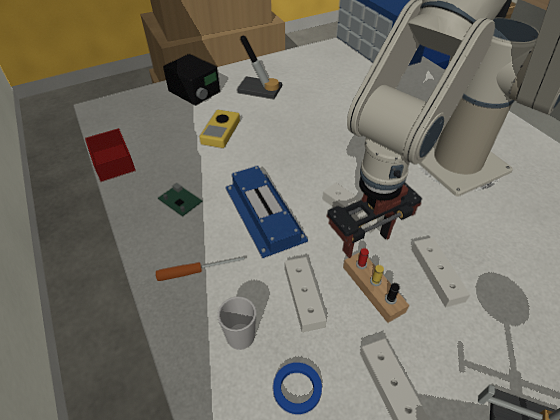

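The open jaws straddle the red pin at (363,257) across the rack, well clear of the yellow pin. I'll go down and grasp.

```bash
python3 - <<'E'
from h import *
print(movel([*RED,.043],v=.1,until_force=8)); print(get_tcp_pos(),get_ft_force())
command_gripper(0.0); wait(.3)
print(get_grip_width(),get_ft_force(),get_tcp_pos())
movel([*RED,.085],v=.06); wait(.3)
print(get_time(),get_grip_width(),[get_ft_force().round(2).tolist() for i in range(4)],[get_tcp_pos().round(4).tolist() for i in range(4)])
movel([*RED,.13],v=.1)
cv2.imwrite("pics/s3.png",read_camera("scene")[:,:,::-1])
cv2.imwrite("pics/t3.png",read_camera("top")[:,:,::-1])
a=np.array([[*get_ft_force(),*get_tcp_pos()] for i in range(40)]); print(get_time(),a.mean(0),a.std(0))
E
```

```text
False
[0.47673032 0.1826208  0.04330689] [ 0.13868733  0.18973475 -0.21273836]
0.19839678081979967 [-0.49611951 -0.19642265  0.23544462] [0.47638714 0.18250473 0.0429728 ]
7.0333 0.19810659003292239 [[0.27, -0.25, -0.73], [0.27, -0.25, -0.73], [0.27, -0.25, -0.73], [0.27, -0.25, -0.73]] [[0.4762, 0.1824, 0.0847], [0.4762, 0.1824, 0.0847], [0.4762, 0.1824, 0.0847], [0.4762, 0.1824, 0.0847]]
7.7333 [-0.4433831   1.34096233 -0.42187555  0.4759234   0.18233295  0.12942468] [1.11022302e-16 6.66133815e-16 1.11022302e-16 2.77555756e-16
 0.00000000e+00 2.77555756e-17]
```

View pics/s3.png

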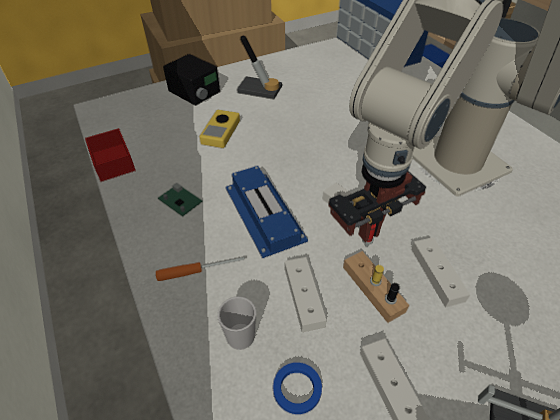

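The red pin is out of the rack and held, with the jaws about 17.5 mm apart. The other two pins are undisturbed. Next I'll lower the tip into the groove near one end.

```bash
cat >> h.py <<'E'
def F(n=4):
    a=[]
    for i in range(n): wait(.03); a.append(get_ft_force())
    return np.mean(a,0)
E
python3 - <<'E'
from h import *
move_pose([*jig(0,-.041),.13],Q(JY)); 
movel([*jig(0,-.041),.084],v=.08); wait(.2); print("free",F(8),get_tcp_pos(),get_time())
cv2.imwrite("pics/s4.png",read_camera("scene")[:,:,::-1])
r=movel([*jig(0,-.041),.0725],v=.01,until_force=2.5)
print(r,get_tcp_pos(),F(6),get_time())
cv2.imwrite("pics/s5.png",read_camera("scene")[150:300,200:400,::-1].repeat(3,0).repeat(3,1))
E
```

```text
free [ 0.03893617  0.06842034 -0.67124207] [ 0.58563337 -0.12079021  0.08422069] 10.15
True [ 0.58544545 -0.12073535  0.07269583] [ 0.79741314 -0.33445204  2.53430708] 11.45
```

View pics/s5.png

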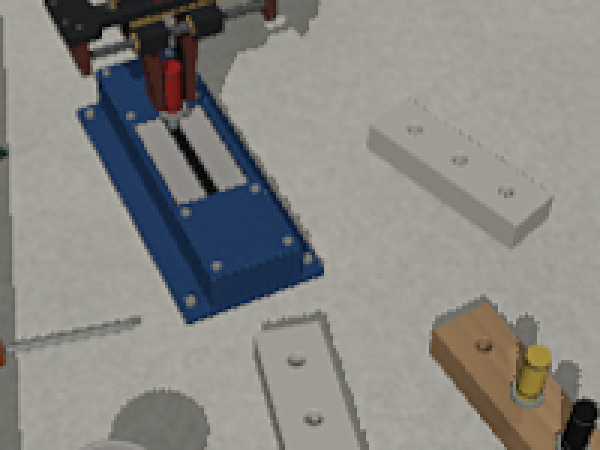

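The picture shows the tip in the groove at its far end, and contact came at floor height. Now I'll slide along the groove until the upward force drops.

```bash
python3 - <<'E'
from h import *
y=-.041
while y<.042:
    y2=min(y+.012,.042)
    r=movel([*jig(0,y2),.0722],v=.012,until_force=2.4)
    p=get_tcp_pos(); f=F(3); yj=(p[:2]-JIG)@[-np.sin(JY),np.cos(JY)]
    print(r,round(yj,4),p.round(4),f.round(2),round(get_time(),2))
    if f[2]<0.9: print("drop"); break
    if np.hypot(f[0],f[1])>5: print("lateral"); break
    y=yj if r else y2
    if get_time()>40: break
E
```

```text
True -0.0386 [ 0.585  -0.1183  0.0722] [-0.53  0.58  2.83] 12.03
True -0.0384 [ 0.5851 -0.1181  0.0721] [ 0.11 -0.89  3.68] 12.46
False -0.0263 [ 0.5863 -0.1061  0.0722] [-0.13 -1.93  3.13] 13.69
True -0.0175 [ 0.5864 -0.0972  0.0717] [ 0.27  0.95 -0.38] 14.5
drop
```

```bash
cat >> h.py <<'E'
def yj(): return (get_tcp_pos()[:2]-JIG)@np.array([-np.sin(JY),np.cos(JY)])
def xj(): return (get_tcp_pos()[:2]-JIG)@np.array([np.cos(JY),np.sin(JY)])
E
python3 - <<'E'
from h import *
z=.0705
r=movel([*jig(0,-.0165),z],v=.008,until_force=2); print(r,xj(),yj(),F(4),get_tcp_pos())
r=movel([*jig(0,-.0105),z],v=.006,until_force=1.8); a=yj(); print(r,a,F(4))
movel([*jig(0,a-.001),z],v=.02)
r=movel([*jig(0,a-.008),z],v=.006,until_force=1.8); b=yj(); print(r,b,F(4))
m=(a+b)/2; movel([*jig(0,m),z],v=.02); print(m,xj(),yj(),F(6),get_tcp_pos(),get_time())
E
```

```text
False -0.00013204581459478953 -0.016500662812164155 [-0.2716713  -0.16133169 -0.10604205] [ 0.58686587 -0.09634047  0.07048461]
True -0.013269251835008577 [ 1.15973391 -1.45137923  1.23057074]
True -0.017440652819223294 [1.14271474 1.36333522 0.88276711]
-0.015354952327115937 -0.0003792925853293946 -0.015252045417124131 [-0.38218265  0.2825609  -0.30485934] [ 0.58667552 -0.09511477  0.07030102] 17.375
```

```bash
python3 - <<'E'
from h import *
z=.0705;m=-.01535
# x edges
r=movel([*jig(.004,m),z],v=.006,until_force=1.8); a=xj(); print(r,a,F(3))
movel([*jig(a-.001,m),z],v=.02)
r=movel([*jig(a-.008,m),z],v=.006,until_force=1.8); b=xj(); print(r,b,F(3))
x=(a+b)/2; movel([*jig(x,m),z],v=.02); print(x,F(3),get_time())
r=movel([*jig(x,m),.066],v=.008,until_force=2.5); print(r,xj(),yj(),get_tcp_pos(),F(5),get_time())
E
```

```text
True 0.0017422322956190742 [-0.00792726  0.30569122 -1.2672813 ]
True -0.0005760518491024953 [ 2.1933886  -0.51475919  0.46104813]
0.0005830902232582894 [-0.2343243   0.11290403 -0.61099302] 19.1833
False 0.0005509154398503401 -0.01534624613685775 [ 0.58750646 -0.09515333  0.06598601] [ 0.06536155 -0.00340224 -0.58824336] 20.0583
```

The shank is in the hole and running free. I'll lower it to the collar stop.

```bash
python3 - <<'E'
from h import *
x,m=.00058,-.01535
r=movel([*jig(x,m),.0565],v=.008,until_force=2.5); print(r,xj(),yj(),get_tcp_pos(),F(6),get_time())
cv2.imwrite("pics/s6.png",read_camera("scene")[150:300,200:400,::-1].repeat(3,0).repeat(3,1))
E
```

```text
True 0.0005849972872647056 -0.015352878216118946 [ 0.58754013 -0.09516182  0.05680015] [0.780143   0.08290056 2.84920103] 21.3333
```

View pics/s6.png

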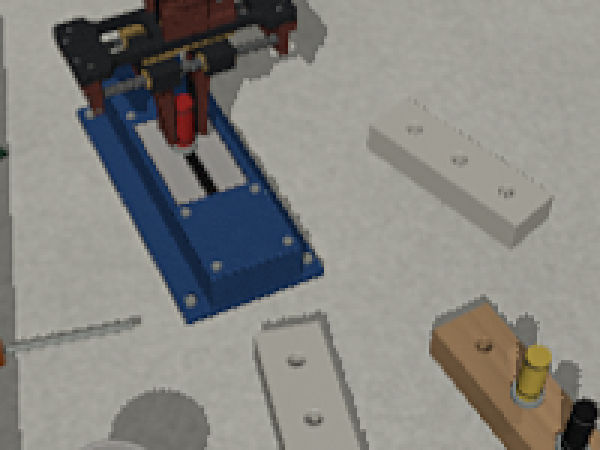

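The collar touched at the expected height with about 3 N. I'll ease off the spring, release, retreat and look.

```bash
python3 - <<'E'
from h import *
x,m=.00058,-.01535
movel([*jig(x,m),.0578],v=.01); print(F(5))
command_gripper(.5); wait(.2); print(get_grip_width(),F(4))
movel([*jig(x,m),.17],v=.1)
move_pose([.42,-.12,.26],Q(JY)); wait(.3)
cv2.imwrite("pics/s7.png",read_camera("scene")[:,:,::-1]); cv2.imwrite("pics/t7.png",read_camera("top")[:,:,::-1])
a=cv2.imread("pics/s7.png")[150:260,210:330]; cv2.imwrite("pics/s7c.png",cv2.resize(a,None,fx=5,fy=5))
print(get_time(),F(3))
E
```

```text
[ 0.96861457 -0.08680135  1.34811087]
0.5005217515307191 [ 0.14057241 -0.43373271  0.26045063]
25.2583 [ 0.29660944 -0.30623697 -0.42729219]
```

View pics/s7c.png

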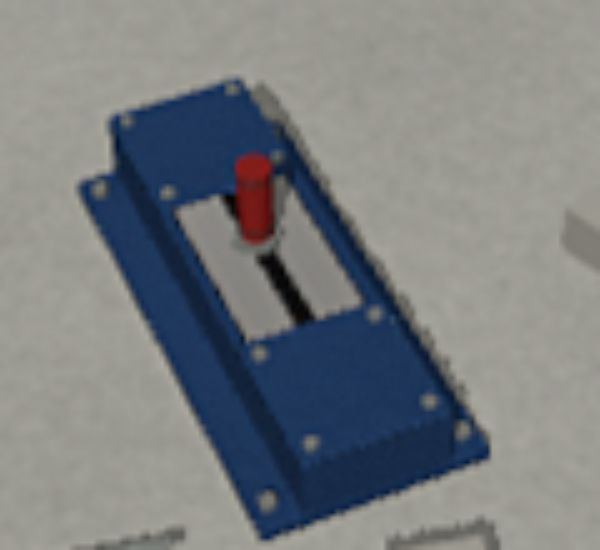

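View pics/t7.png

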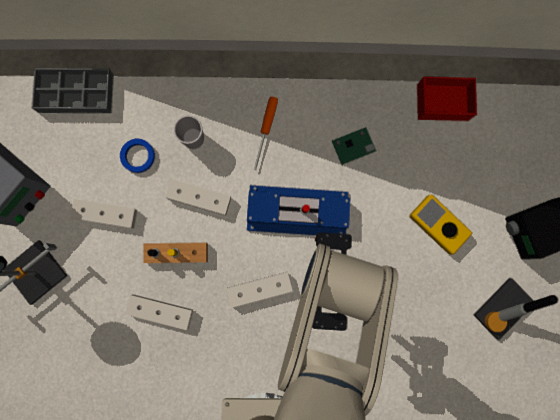

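The pin stands in the groove: its top is at about (260.5,183) in the scene view and (306,209) in the top view. As a last check I'll triangulate its height.

```bash
python3 - <<'E'
from h import *
def cen(f,box,k):
    im=cv2.imread(f); h=cv2.cvtColor(im,cv2.COLOR_BGR2HSV); m=((h[...,0]<6)|(h[...,0]>174))&(h[...,1]>140)&(h[...,2]>70)
    z=np.zeros(m.shape,bool); z[box[1]:box[3],box[0]:box[2]]=1; p=np.argwhere(m&z)[:,::-1]; return p
t=cen("pics/t7.png",(285,195,325,225),0); s=cen("pics/s7.png",(245,175,280,205),0)
tc=t.mean(0); print(tc,len(t),s.min(0),s.max(0))
sc=np.array([210+254/5-.5,150+167/5-.5]); print(sc)
print(tri({"top":tc,"scene":sc}), onz("top",[tc],.095),onz("scene",[sc],.095))
# project expectations for seated vs 4mm proud
for z in(.095,.099,.111):
  for n in("top","scene"):
    c=camera_info(n); P=np.linalg.inv(c["T"])@[.5875,-.0952,z,1]; q=np.array([P[0],-P[1],-P[2]])
    print(z,n,cv2.projectPoints(q.reshape(1,3),np.zeros(3),np.zeros(3),c["intrinsics"],c["dist"])[0].ravel())
E
```

```text
[305.58139535 208.02325581] 43 [257 181] [264 198]
[260.3 182.9]
 gap top 0.0001732855796589359
 gap scene 0.00017328557965912302
[ 0.58581419 -0.0939469   0.09282227] [[ 0.58542823 -0.09368946  0.095     ]] [[ 0.58687582 -0.09195378  0.095     ]]
0.095 top [306.20679196 207.18384431]
0.095 scene [259.48218244 182.16787442]
0.099 top [306.33654752 207.00479025]
0.099 scene [259.41284106 180.96275262]
0.111 top [306.73088403 206.46062712]
0.111 scene [259.20242542 177.30459216]
```

Its top is at z ≈ 93 mm against an expected 95 mm, so it is seated and upright to within the camera error. I'll hand in.

```bash
python3 -c "
from station import *
job_done(); print(get_time())"
```

```text
the job is handed in; nothing more can be done
the job is handed in; nothing more can be done
```

The red pin is seated upright in the jig's hole and released, and I handed the job in at about 25 s of the 72 s allowed; no verdict is reported.

- **Finding the hole:** I slid the tip along the groove with about 3–4 N on it. It dropped near jig y = −15 mm, and I centred it by feeling the hole's edges before lowering it.
- **Seating:** The collar touched at about 3.5 N, with the plate about 1 mm down on its springs. I eased back to the nominal height before opening the gripper. The forces I read stayed under about 5 N.
- **Last checks:**
  - The pictures show the pin standing upright.
  - Triangulation puts its top at z ≈ 93 mm, where fully home is 95 mm. That 2 mm gap is about the size of the camera error.
  - The two views put it 1–3 mm from where the arm left it, so they don't quite agree with the arm.
  - The yellow and black pins and the loose things look unmoved by eye; I did not measure them.
- **One doubtful reading:** The stop on the hole's +x edge showed almost no sideways force, so it may have been false. The pin still went down freely from the position I worked out from it.

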